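# Start a timed spin on the bench centrifuge

## Task

Start a timed test run of the small bench centrifuge. With the fingertips only, push its open lid fully shut, then switch it on by pressing in the lower half of the rocker switch on its front, and only after that tap the key on the face of the pocket timer to start the count. Touch each of them lightly; do not pick up or push away the timer, and leave the other things on the table where they are.

Things in the scene. Friction and masses are not known exactly. Their poses are not given: they have to be found in the camera images.
- mini_centrifuge: Small off-white bench centrifuge, fixed; smoked dark lid hinged at its back. Origin under its centre on the table; its -x is the front (towards the robot), +y the robot's left, z up. Housing x -77 to 88, 140 mm wide, 59 mm high; 96 mm with the lid shut. On the front panel (plane x = -77): a round speed knob at y = -36, 15 mm proud, not used, and the rocker switch at y = +45.
- mini_centrifuge_lid (a joint): Angle of the centrifuge's lid, rad: 0 shut, grows as it opens up and back, to 1.4. Starts between 0.4 and 0.8. A friction hinge: it stays at any angle; about 0.5 to 1 N at its front edge moves it; no latch. Hinge line along the centrifuge's y through point lid_hinge.
- lid_hinge (a point): Middle of the lid's hinge line, at (82, 0, 63) mm in the centrifuge's frame.
- lid_front (a point): Point on the outside (top) of the lid near its front, on the middle line; moves with the lid: 127 mm from the hinge line towards the front and 33 mm out from it, so at (-45, 0, 96) mm in the centrifuge's frame when shut. The outside is nearly flat from here back to the hinge and about 80 mm wide; the front rim lies 19 mm further forward and curves down to a lip.
- mini_centrifuge_switch (a joint): Angle of the rocker switch, rad: 0 off (upper half in, lower half standing out), 0.28 on (lower half pressed in). Stays where it is put; about 2 N flips it. It turns about a level axis along the centrifuge's y at (-74, 45, 47.5) mm.
- switch_low (a point): Middle of the lower half of the rocker's front face, at (-80, 45, 44.5) mm in the centrifuge's frame when off; press it inwards (centrifuge's +x). The rocker is 17 mm wide, 10.5 mm high (z 42 to 53) and stands 3 mm out of the panel. With the shut fingers tilted 15 to 45 degrees from vertical, tips towards the panel, the leading edge of the tips can press it in without touching its upper half.
- timer: Pocket timer, pale square case 61 x 63 x 17 mm with a display and one key on its top face, loose, 60 g, lying flat on the table. Origin under its centre; z up.
- timer_key (a joint): Travel of the timer's key, m: 0 up, 0.0015 fully down. A spring returns it; fully down takes about 6 N.
- key_top (a point): Centre of the top of the timer's key, above the middle of the case and 20 mm above the table. The key is a bar 12 mm (timer's x) by 30 mm (timer's y) and stands 2.5 mm above the case; press it straight down.
- tape_roll: Bystander: white tape roll lying flat, 49 mm across, 26 mm high, loose. Origin under its centre.
- dropper_bottle: Bystander: small dropper bottle standing upright, 24 mm across, 67 mm high, loose. Origin under its centre.
- pen: Bystander: marker pen lying flat, 140 mm long (its y), 17 mm thick, loose. Origin under its centre.
- test_cassette: Bystander: flat white test cassette, 20 x 70 x 5 mm, loose. Origin under its centre.
- wipe_sachet: Bystander: flat sachet, 54 x 52 x 7 mm, loose. Origin under its centre.
There are look-alikes about, which are no part of the job. What is shaped like the timer but black is not meant.

How it is judged:
By the outcome, as a careful person would: the job done as asked, in the order asked, and still so for the second after the job is handed in, with the robot touching nothing.
It also fails if it takes over 66 s, if anything falls off the work surface, if the arm or the gripper's body presses on something with over 40 N, if the wrist force passes 120 N, or if a joint passes its speed limit or range.

## Robot

A 6-joint arm with a two-finger parallel gripper is mounted at the origin on a cart in front of the work surface, level with it; the furniture and walls round the work are solid. World frame = base frame: x ahead of the robot, y to its left, z up, the work surface at z = 0. Lengths are in m, angles in rad, forces in N, time in s.
With the tool pointing down it reaches from about 0.3 to 0.85 m from the base axis. Payload 4.2 kg.
Tool frame: the origin (TCP) lies at the very end of the fingers, on their centre line; the grasp point (between the pads) lies 19 mm behind it; z points along the fingers, y is the line along which they close (so a half turn about z gives the same grasp; the last joint's range is limited). The gripper opens to 91 mm and grips with 3 to 60 N. Pads are 32 mm wide; open, the fingers measure 118 mm over their backs; the gripper's body (76 mm by 178 mm) begins 60 mm behind the grasp point.
Start: joints at [1.284, 0.32, 1.565, -0, 1.257, -0.02], TCP at [0.152, 0.555, 0.214] pointing down, gripper open.
Joint ranges: [-3.11, 3.11], [-0.84, 2.01], [0.21, 2.61], [-1.34, 4.49], [0.05, 2.63], [-2.56, 2.56]. Speed limits (rad/s): [2.57, 2.57, 3.14, 3.14, 3.14, 3.14].

## Interface

Orientations are given as a rotation vector (axis times angle).
In Python, from bench import env, cams, models gives the robot as it stands.
- The arm moves only by the tool arm_command, never from a script. Its argument "commands" is a list of rows, each a list of 4 numbers: the shift along the tool's x, y, z in cm, then the turn about the tool's z in degrees. A call has 1 to 20 rows; each row shifts and turns the commanded pose from where the row before left it, along the tool's axes as they then stand; what a row does not reach is not made up. A row lasts 1/8 s, in which the tool goes at most 62.5 mm and 10.7 degrees, less where a joint would pass 70% of its speed; a pose out of reach is approached as far as the arm can. A call with a gripper value outside its range is refused whole. "hand" is the finger opening in cm, from 0 to 9.12, set as the call begins (left out, the last holds). The fingers move at their own pace and stop on an object; the grip force is fixed at half the most. Time passes only in rows, so rows that do not move let the fingers close. It gives the time, the measured TCP pose, the force, the opening and the grip force at its end, in the units of the state.
- env.get_obs(): the state, without advancing time (a new reading comes with each control period).
- cams.camera(name): name is "scene" or "top" or "wrist"; returns a dict with "img" (384x512x3 uint8, red, green, blue), "z_map" (384x512 float32, m along the optical axis (not along the pixel's ray), 0 where there is no reading), "fx", "fy", "cx", "cy" (pixels), "pose" (4x4, takes a point from camera to world coordinates); the wrist camera has in their place "T_tool_cam" (4x4, takes a point from camera to tool coordinates, whose origin is the TCP and whose axes are the flange's). Camera axes: x right, y down, z forward; pixel columns grow to the right and rows downward; lengths in m; the calibration is good to about 2 mm. A picture is of the moment at which its call begins: read the wrist's pose just before it.
- env.finish_job(): hands the job in; it is judged then, once.
Trained networks look in a picture, given as the dict that the camera call returned (one of the last four; its "shot" number tells which), for a name from the list of things; names that differ only in an ending like _2 or _b are one class to them, and where a whole thing is asked for, a point or a joint stands for the part that bears it (a point fixed in the world has none). Each returns a list of dicts, best first, with "p" (0 to 1); they miss things now and then, are a little off and sometimes report something else, mostly with a low value. They report only what shows in the picture. A call takes as long as a camera call. They do not tell look-alikes from the thing itself.
- models.boxes_of(label, picture): "box" ([left, top, right, bottom] in pixels, round what is visible of it).
- models.cut_out(label, picture): "region" (384x512 bool, what is visible of it) and "box" ([left, top, right, bottom] in pixels, round what is visible of it).
- models.landmark_of(label, picture): "pixel" ([column, row] in pixels: a listed point, or the origin of a listed thing).
The state is a dict: "clock": time; "qpos": joint angles; "qd": joint speeds; "tau": joint torques, N m; "eef_pos": TCP position; "eef_rot": TCP orientation; "wrist_force": force on the tool from outside, world axes, zero at the start; "wrist_torque": the same for the moment, N m; "finger_gap": finger opening in m; "grip_force": force on a finger pad.
Only numpy, scipy, OpenCV 4.12 (cv2) and the standard library are available. Lean on these libraries where they do the work, as an engineer would, in place of code of your own. Each camera call takes 0.05 s, during which the arm holds its last target. There are 200 camera calls.

## Working session

There is one attempt and no reset: what is moved stays moved. The work goes in short steps, Python scripts to look and compute and a tool call to move; the robot and the scene stay as the last step left them, time stands still between calls to the robot, and variables do not carry over. Pictures are saved under pics/ and viewed, at most 10 in all, crops included, and the job is handed in when it is done.

Besides the shell and the picture viewer there is one more tool, called after "Call:" as name(argument=value, ...), one argument or row to a line, values as JSON. arm_command: Moves the arm, as the interface text tells. Its arguments: {"type":"object","properties":{"commands":{"type":"array","items":{"type":"array","items":{"type":"number"}}},"hand":{"type":"number"}},"required":["commands"]}

```bash
mkdir -p pics; cat > h.py <<'E'
import numpy as np, cv2
from bench import env, cams, models
from scipy.spatial.transform import Rotation as R
def T(p):
    if 'pose' in p: return np.array(p['pose'])
    o=p['obs']; M=np.eye(4); M[:3,:3]=R.from_rotvec(o['eef_rot']).as_matrix(); M[:3,3]=o['eef_pos']; return M@np.array(p['T_tool_cam'])
def shot(n):
    o=env.get_obs(); p=cams.camera(n)
    return p
def world(p,M=None):
    M=T(p) if M is None else M
    v,u=np.mgrid[:384,:512]; z=p['z_map']
    c=np.stack([(u-p['cx'])/p['fx']*z,(v-p['cy'])/p['fy']*z,z],-1)
    return c@M[:3,:3].T+M[:3,3]
E
python3 - <<'E'
from h import *
ims=[]
for n in ['scene','top']:
    p=shot(n); W=world(p); im=p['img'][:,:,::-1].copy()
    for l in ['mini_centrifuge','lid_front','lid_hinge','switch_low','timer','key_top','tape_roll','dropper_bottle','pen','test_cassette','wipe_sachet']:
        for d in models.landmark_of(l,p)[:3]:
            u,v=np.round(d['pixel']).astype(int)
            if d['p']<.2 or not(0<=u<512 and 0<=v<384): continue
            print(n,l,round(d['p'],2),(u,v),W[v,u].round(3))
    ims.append(im)
    cv2.imwrite(f'pics/{n}.png',im)
print(env.get_obs()['eef_rot'])
E
```

```text
scene mini_centrifuge 0.82 (np.int64(312), np.int64(216)) [ 0.535 -0.361  0.062]
scene lid_front 0.95 (np.int64(313), np.int64(180)) [ 0.589 -0.331  0.14 ]
scene lid_hinge 0.7 (np.int64(340), np.int64(193)) [ 0.599 -0.408  0.12 ]
scene switch_low 0.61 (np.int64(148), np.int64(168)) [0.497 0.178 0.022]
scene timer 0.75 (np.int64(185), np.int64(160)) [0.592 0.105 0.013]
scene timer 0.64 (np.int64(213), np.int64(177)) [ 0.566 -0.019  0.018]
scene key_top 0.43 (np.int64(214), np.int64(170)) [ 0.593 -0.006  0.02 ]
scene key_top 0.4 (np.int64(185), np.int64(156)) [0.601 0.11  0.021]
scene tape_roll 0.71 (np.int64(143), np.int64(170)) [0.485 0.19  0.017]
scene dropper_bottle 0.54 (np.int64(182), np.int64(193)) [0.471 0.032 0.008]
scene pen 0.51 (np.int64(344), np.int64(280)) [ 0.421 -0.506  0.011]
scene test_cassette 0.69 (np.int64(147), np.int64(206)) [0.38  0.094 0.003]
scene wipe_sachet 0.63 (np.int64(216), np.int64(231)) [ 0.396 -0.135  0.009]
top mini_centrifuge 0.85 (np.int64(314), np.int64(174)) [ 0.552 -0.323  0.125]
top lid_front 0.65 (np.int64(324), np.int64(165)) [ 0.573 -0.347  
[... 405 characters left out ...]
426 -0.497  0.015]
top tape_roll 0.53 (np.int64(123), np.int64(193)) [0.517 0.205 0.002]
top tape_roll 0.46 (np.int64(317), np.int64(173)) [ 0.555 -0.332  0.122]
top tape_roll 0.32 (np.int64(320), np.int64(166)) [ 0.57  -0.336  0.141]
top dropper_bottle 0.65 (np.int64(181), np.int64(208)) [0.471 0.033 0.036]
top pen 0.71 (np.int64(365), np.int64(224)) [ 0.429 -0.489  0.014]
top pen 0.47 (np.int64(124), np.int64(198)) [0.499 0.194 0.026]
top pen 0.22 (np.int64(181), np.int64(209)) [0.469 0.034 0.028]
top test_cassette 0.58 (np.int64(158), np.int64(238)) [0.389 0.1   0.004]
top wipe_sachet 0.55 (np.int64(246), np.int64(232)) [ 0.406 -0.148  0.005]
[4.17919335e-01 3.11366234e+00 1.64363132e-04]
```

View pics/scene.png

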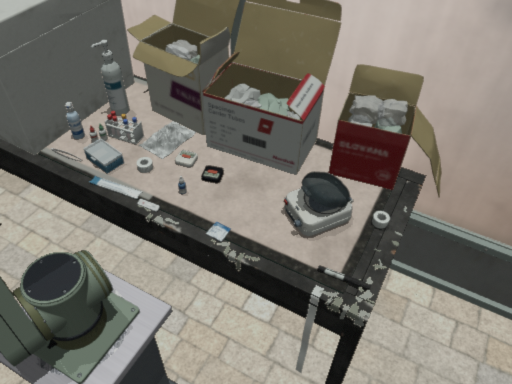

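View pics/top.png

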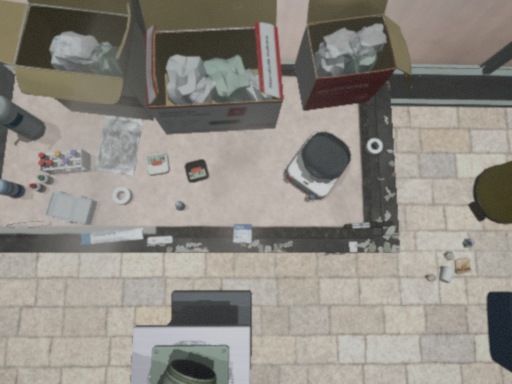

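The scene picture shows the centrifuge at about (315, 205) with its lid open. The white timer is at (186, 158), and the black look-alike is at (213, 174). In the top picture the centrifuge front faces lower left, about (300, 185), so its yaw is near -35°. The pale timer is at (158, 164). Next I'll move in for a close look.

Call:
arm_command(
  commands=[
    [-4.6,-2.7,-1.25,0],
    [-4.6,-2.7,-1.25,0],
    [-4.6,-2.7,-1.25,0],
    [-4.6,-2.7,-1.25,0],
    [-4.6,-2.7,-1.25,0],
    [-4.6,-2.7,-1.25,0],
    [-4.6,-2.7,-1.25,0],
    [-4.6,-2.7,-1.25,0],
    [-1.4,-5.2,0,0],
    [-1.4,-5.2,0,0],
    [-1.4,-5.2,0,0],
    [-1.4,-5.2,0,0],
    [-1.4,-5.2,0,0],
    [-1.4,-5.2,0,0],
    [-1.4,-5.2,0,0],
    [-1.4,-5.2,0,0],
    [0,0,0,10],
    [0,0,0,10],
  ],
  hand=0,
)

```text
clock: 3.45
eef_pos: [0.4478, -0.1824, 0.3138]
eef_rot: [-0.964, -2.99, -0.0]
wrist_force: [0.2, -0.3, 0.1]
finger_gap: 0.0003
grip_force: 0.0
```

```bash
cat >> h.py <<'E'
def wshot():
    o=env.get_obs(); p=cams.camera('wrist'); M=np.eye(4); M[:3,:3]=R.from_rotvec(o['eef_rot']).as_matrix(); M[:3,3]=o['eef_pos']
    return p,world(p,M@np.array(p['T_tool_cam'])),o
def st():
    o=env.get_obs(); m=R.from_rotvec(o['eef_rot']).as_matrix()
    print('t',round(o['clock'],2),'pos',np.round(o['eef_pos'],4),'tx',m[:,0].round(3),'tz',m[:,2].round(3),'F',np.round(o['wrist_force'],1),'q',np.round(o['qpos'],2)); return o
E
python3 - <<'E'
from h import *
st()
p,W,o=wshot(); im=p['img'][:,:,::-1].copy(); np.save('W1.npy',W)
print(np.round(p['T_tool_cam'],2))
for l in ['mini_centrifuge','lid_front','lid_hinge','switch_low']:
    for d in models.landmark_of(l,p)[:2]:
        u,v=np.round(d['pixel']).astype(int)
        if not(0<=u<512 and 0<=v<384): print(l,d);continue
        print(l,round(d['p'],2),(u,v),W[v,u].round(4))
cv2.imwrite('pics/w1.png',im)
E
```

```text
t 3.45 pos [ 0.4478 -0.1824  0.3138] tx [-0.812  0.584  0.   ] tz [-0.  0. -1.] F [ 0.2 -0.3  0.1] q [-0.41  0.12  1.57  0.    1.44 -1.36]
[[-0.   -0.97 -0.25  0.07]
 [ 1.   -0.    0.   -0.  ]
 [-0.   -0.25  0.97 -0.17]
 [ 0.    0.    0.    1.  ]]
```

View pics/w1.png

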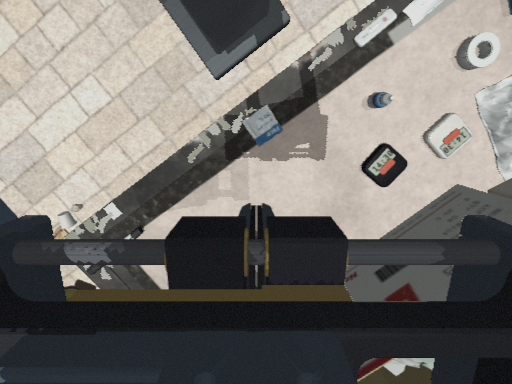

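The view shows only the robot side of the table, because the hand covers the centrifuge. The black timer is at (385, 165) and the pale one at (447, 137). I'll turn the camera to the other side.

Call:
arm_command(
  commands=[
    [0,0,-2,10],
    [0,0,-2,10],
    [0,0,-1,10],
    [0,0,0,10],
    [0,0,0,10],
    [0,0,0,10],
    [0,0,0,10],
    [0,0,0,10],
    [0,0,0,10],
    [0,0,0,10],
    [0,0,0,10],
    [0,0,0,10],
    [0,0,0,10],
    [0,0,0,10],
    [0,0,0,10],
    [0,0,0,10],
    [0,0,0,10],
    [0,0,0,10],
    [5,0,0,0],
    [0,0,0,0],
  ],
)

```text
clock: 6.2
eef_pos: [0.4904, -0.2113, 0.3625]
eef_rot: [-2.995, 0.95, 0.002]
wrist_force: [-1.2, -0.4, 0.1]
finger_gap: 0.0002
grip_force: 0.0
```

```bash
python3 - <<'E'
from h import *
st()
p,W,o=wshot(); im=p['img'][:,:,::-1].copy(); np.save('W1.npy',W)
for l in ['mini_centrifuge','lid_front','lid_hinge','switch_low']:
    for d in models.landmark_of(l,p)[:2]:
        u,v=np.round(d['pixel']).astype(int)
        if not(0<=u<512 and 0<=v<384): print(l,d);continue
        print(l,round(d['p'],2),(u,v),W[v,u].round(4))
cv2.imwrite('pics/w2.png',im)
E
```

```text
t 6.2 pos [ 0.4904 -0.2113  0.3625] tx [ 0.817 -0.576 -0.001] tz [-0.001  0.    -1.   ] F [-1.2 -0.4  0.1] q [-0.43  0.2   1.36 -0.    1.58  1.76]
mini_centrifuge 0.59 (np.int64(289), np.int64(64)) [ 0.5814 -0.3299  0.1399]
lid_front 0.67 (np.int64(297), np.int64(60)) [ 0.5795 -0.3414  0.1391]
switch_low 0.42 (np.int64(262), np.int64(109)) [ 0.5569 -0.2713  0.0515]
```

View pics/w2.png

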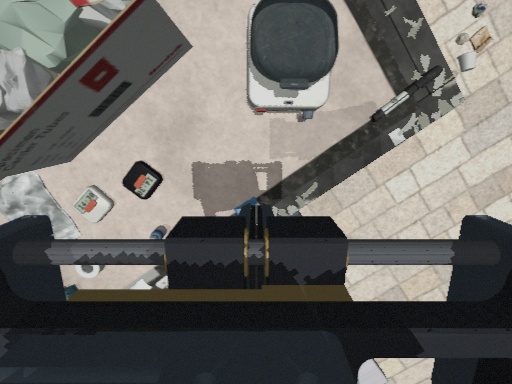

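The centrifuge shows upright in the picture, with its front edge near row 108 (columns 248–328). The red switch is at (262, 110), the knob at (307, 114) and the lid at (292, 40). I'll fit its pose from depth.

```bash
python3 - <<'E'
from h import *
W=np.load('W1.npy')
P=W[:125,225:350].reshape(-1,3); 
top=P[(P[:,2]>.052)&(P[:,2]<.064)]
tx=np.array([.817,-.576,0]); ty=np.array([.576,.817,0]) # centrifuge-like frame
print('n',len(top), 'z',np.median(top[:,2]))
a=top@tx; b=top@ty
# side edges (b extent) and front edge vs b
print('b pct',np.percentile(b,[1,5,50,95,99]).round(4))
# refine: front edge min a per b-bin
bb=np.linspace(np.percentile(b,8),np.percentile(b,92),14); fr=[]
for i in range(13):
    s=(b>=bb[i])&(b<bb[i+1])
    if s.sum()>3: fr.append([(bb[i]+bb[i+1])/2,np.percentile(a[s],3)])
fr=np.array(fr); print(fr.round(4))
# side edges max b per a-bin
for lo in np.arange(a.min(),a.max(),.01):
    s=(a>=lo)&(a<lo+.01)
    if s.sum()>3: print('a',round(lo,3),b[s].min().round(4),b[s].max().round(4),s.sum())
L=P[P[:,2]>.07]; al=L@tx
for lo in np.arange(al.min(),al.max(),.012):
    s=(al>=lo)&(al<lo+.012)
    bl=(L@ty)[s]
    if s.sum()>3: print('lid a',round(lo+.006,3),'z',np.percentile(L[s,2],[5,50,95]).round(4),'b',bl.min().round(4),bl.max().round(4))
E
```

```text
n 2409 z 0.05942107471884317
b pct [-0.008  -0.0023  0.075   0.1217  0.1238]
[[0.0064 0.6152]
 [0.0155 0.6093]
 [0.0246 0.6037]
 [0.0337 0.6142]
 [0.0428 0.6142]
 [0.0519 0.6142]
 [0.061  0.6143]
 [0.0701 0.6144]
 [0.0792 0.615 ]
 [0.0884 0.6144]
 [0.0975 0.6119]
 [0.1066 0.6113]
 [0.1157 0.6224]]
a 0.597 0.0179 0.0246 12
a 0.607 0.0016 0.111 187
a 0.617 -0.0058 0.121 429
a 0.627 -0.0098 0.1242 557
a 0.637 -0.0096 0.1242 436
a 0.647 -0.011 0.1241 340
a 0.657 -0.0099 0.124 152
a 0.667 -0.0088 0.1239 72
a 0.677 0.114 0.1239 38
a 0.687 0.1187 0.1238 21
a 0.697 0.1202 0.1237 17
a 0.707 0.1202 0.1236 17
a 0.717 0.1201 0.1235 16
a 0.727 0.1185 0.1234 20
a 0.737 0.1184 0.1233 26
a 0.747 0.1138 0.1232 31
a 0.757 0.1092 0.1199 31
a 0.767 0.1046 0.1137 7
lid a 0.598 z [0.5329 0.5329 0.5329] b 0.1093 0.1093
lid a 0.634 z [0.1222 0.124  0.1257] b 0.0373 0.0767
lid a 0.646 z [0.1165 0.1227 0.128 ] b 0.0173 0.0935
lid a 0.658 z [0.1159 0.1329 0.139 ] b 0.005 0.1078
lid a 0.67 z [0.117  0.1371 0.1398] b -0.0017 0.115
lid a 0.682 z [0.1199 0.1345 0.138 ] b -0.0046 0.1179
lid a 0.694 z [0.1219 0.1304 0.1335] b -0.0039 0.1178
lid a 0.706 z [0.1176 0.1257 0.1289] b -0.0025 0.1179
lid a 0.718 z [0.1114 0.1203 0.1239] b -0.0038 0.118
lid a 0.73 z [0.1075 0.115  0.1184] b -0.0023 0.1179
lid a 0.742 z [0.1033 0.1094 0.1128] b -0.0033 0.1149
lid a 0.754 z [0.0998 0.1049 0.1071] b 0.0005 0.1106
```

The fit is consistent: origin about (0.597, -0.351), yaw about -35.5°, lid about 0.42 rad. Now I'll push the lid down.

Call:
arm_command(
  commands=[
    [4.7,1.8,0,0],
    [4.7,1.8,0,0],
    [4.6,1.7,0,0],
    [0,0,5,0],
    [0,0,5,0],
    [0,0,5,0],
    [0,0,4,0],
    [0,0,2,0],
    [0,0,1,0],
    [0,0,1,0],
    [0,0,1,0],
    [0,0,1,0],
    [0,0,0.5,0],
    [0,0,0.5,0],
    [0,0,0,0],
  ],
)

```text
clock: 8.32
eef_pos: [0.5725, -0.3346, 0.1035]
eef_rot: [-2.994, 0.952, 0.0]
wrist_force: [-0.0, -0.4, 0.2]
finger_gap: 0.0007
grip_force: 0.0
```

```bash
python3 -c "
from h import *
st()"
```

```text
t 8.32 pos [ 0.5725 -0.3346  0.1035] tx [ 0.816 -0.578 -0.   ] tz [-0.  0. -1.] F [-0.  -0.4  0.2] q [-0.55  0.54  1.5   0.    1.1   1.64]
```

Call:
arm_command(
  commands=[
    [0,0,0.3,0],
    [0,0,0.2,0],
    [0,0,0.1,0],
    [0,0,0.1,0],
    [0,0,0,0],
  ],
)

```text
clock: 8.95
eef_pos: [0.5725, -0.3346, 0.0968]
eef_rot: [-2.994, 0.952, -0.0]
wrist_force: [-0.3, 0.2, -0.4]
finger_gap: 0.0003
grip_force: 0.0
```

Call:
arm_command(
  commands=[
    [0,0,0.1,0],
    [0,0,0.1,0],
    [0,0,0.1,0],
    [0,0,0.1,0],
    [0,0,0,0],
  ],
)

```text
clock: 9.57
eef_pos: [0.5725, -0.3345, 0.0948]
eef_rot: [2.994, -0.952, 0.001]
wrist_force: [-2.8, 1.4, 8.7]
finger_gap: 0.0007
grip_force: 4.5
```

Contact holds at 8.7 N and z = 0.095, so the lid is shut. I'll rise now. Near the top of the reach I'll see whether the tool takes on a tilt, since the rows can't command one.

Call:
arm_command(
  commands=[
    [0,0,-2,0],
    [-3,0,-5,0],
    [-3,0,-5,0],
    [-3,0,-5,0],
    [-3,0,-5,0],
    [-3,0,-5,0],
    [0,0,-6,0],
    [0,0,-6,0],
    [0,0,-6,0],
    [0,0,-6,0],
    [0,0,-6,0],
    [0,0,-6,0],
    [0,0,-6,0],
    [0,0,-6,0],
  ],
)

```text
clock: 11.32
eef_pos: [0.3663, -0.2021, 0.7095]
eef_rot: [-2.986, 0.95, 0.038]
wrist_force: [0.5, 0.7, 0.2]
finger_gap: 0.0005
grip_force: 0.0
```

```bash
python3 -c "
from h import *
st()"
```

```text
t 11.32 pos [ 0.3663 -0.2021  0.7095] tx [ 0.816 -0.578 -0.026] tz [-0.021  0.015 -1.   ] F [0.5 0.7 0.2] q [-0.53  0.33  0.21  0.    2.63  1.66]
```

Call:
arm_command(
  commands=[
    [-4,0,-4.5,0],
    [-4,0,-4.5,0],
    [-4,0,-4.5,0],
    [-4,0,-4.5,0],
  ],
)

```text
clock: 11.82
eef_pos: [0.2748, -0.1291, 0.7781]
eef_rot: [2.956, -0.941, 0.251]
wrist_force: [-0.3, -0.9, 0.3]
finger_gap: 0.0007
grip_force: 0.0
```

```bash
python3 -c "
from h import *
st()"
```

```text
t 11.82 pos [ 0.2748 -0.1291  0.7781] tx [ 0.804 -0.572  0.162] tz [ 0.144 -0.077 -0.987] F [-0.3 -0.9  0.3] q [-0.47  0.14  0.21 -0.01  2.63  1.71]
```

It now tilts outward, tips away from the robot. I'll continue to about 25° and then check that it holds.

Call:
arm_command(
  commands=[
    [-4,0,-4.5,0],
    [-4,0,-4.5,0],
    [-4,0,-4.5,0],
    [-4,0,-4.5,0],
    [-4,0,-4.5,0],
    [0,0,0,0],
  ],
)

```text
clock: 12.58
eef_pos: [0.1471, -0.0382, 0.8304]
eef_rot: [2.907, -0.909, 0.606]
wrist_force: [0.3, -0.8, -0.8]
finger_gap: 0.0007
grip_force: 0.0
```

```bash
python3 -c "
from h import *
st()"
```

```text
t 12.57 pos [ 0.1471 -0.0382  0.8304] tx [ 0.753 -0.541  0.376] tz [ 0.355 -0.148 -0.923] F [ 0.3 -0.8 -0.8] q [-0.   -0.09  0.21 -0.3   2.63  1.88]
```

The tilt is now 22.6°. I'll compute the route to a standoff in front of the switch.

```bash
cat >> h.py <<'E'
Y=np.deg2rad(-35.5); C=np.array([[np.cos(Y),-np.sin(Y),0],[np.sin(Y),np.cos(Y),0],[0,0,1]])
E
python3 - <<'E'
from h import *
# origin from a=.690,b=.057 in tx,ty frame
O=.690*np.array([.817,-.576,0])+.057*np.array([.576,.817,0]); print('O',O)
np.save('O.npy',O)
o=st(); m=R.from_rotvec(o['eef_rot']).as_matrix()
print((C.T@m).round(3))
cur=np.array(o['eef_pos'])
for loc in [[-.20,.045,.40],[-.17,.045,.10]]:
    t=O+C@np.array(loc); print(loc,t.round(3),'cm tool',(100*m.T@(t-cur)).round(2)); cur=t
E
```

```text
O [ 0.596562 -0.350871  0.      ]
t 12.57 pos [ 0.1471 -0.0382  0.8304] tx [ 0.753 -0.541  0.376] tz [ 0.355 -0.148 -0.923] F [ 0.3 -0.8 -0.8] q [-0.   -0.09  0.21 -0.3   2.63  1.88]
[[ 0.927  0.029  0.375]
 [-0.003 -0.996  0.086]
 [ 0.376 -0.08  -0.923]]
[-0.2, 0.045, 0.4] [ 0.46  -0.198  0.4  ] cm tool [16.   -0.64 53.2 ]
[-0.17, 0.045, 0.1] [ 0.484 -0.216  0.1  ] cm tool [-8.5   2.5  28.82]
```

Call:
arm_command(
  commands=[
    [1.6,0,5.3,0],
    [1.6,0,5.3,0],
    [1.6,0,5.3,0],
    [1.6,0,5.3,0],
    [1.6,0,5.3,0],
    [1.6,0,5.3,0],
    [1.6,0,5.3,0],
    [1.6,0,5.3,0],
    [1.6,0,5.3,0],
    [1.6,0,5.3,0],
    [0,0,0,0],
  ],
)

```text
clock: 13.95
eef_pos: [0.4473, -0.2082, 0.4078]
eef_rot: [2.899, -0.914, 0.577]
wrist_force: [-0.4, 1.0, 0.4]
finger_gap: 0.0002
grip_force: 0.0
```

```bash
cat >> h.py <<'E'
def go(*locs):
    O=np.load('O.npy'); o=st(); m=R.from_rotvec(o['eef_rot']).as_matrix()
    print((C.T@m).round(3).tolist(),'local',(C.T@(np.array(o['eef_pos'])-O)).round(4),'tip edge',(C.T@(np.array(o['eef_pos'])+.016*m[:,0]-O)).round(4))
    cur=np.array(o['eef_pos'])
    for l in locs:
        t=O+C@np.array(l); print(l,t.round(3),'cm tool',(100*m.T@(t-cur)).round(2)); cur=t
E
python3 - <<'E'
from h import *
go([-.17,.045,.10])
p,W,o=wshot(); cv2.imwrite('pics/w3.png',p['img'][:,:,::-1]); np.save('W3.npy',W)
for l in ['lid_front','switch_low','mini_centrifuge']:
    for d in models.landmark_of(l,p)[:1]:
        u,v=np.round(d['pixel']).astype(int); print(l,d['p'],(u,v)); 
        if 0<=v<384 and 0<=u<512: print(W[v,u].round(4),'loc',(C.T@(W[v,u]-np.load('O.npy'))).round(4))
E
```

```text
t 13.95 pos [ 0.4473 -0.2082  0.4078] tx [ 0.756 -0.545  0.364] tz [ 0.335 -0.155 -0.929] F [-0.4  1.   0.4] q [-0.47 -0.08  1.62  0.01  1.23  1.71]
[[0.932, 0.021, 0.363], [-0.004, -0.998, 0.069], [0.364, -0.066, -0.929]] local [-0.2044  0.0295  0.4078] tip edge [-0.1895  0.0294  0.4136]
[-0.17, 0.045, 0.1] [ 0.484 -0.216  0.1  ] cm tool [-7.99  0.54 29.95]
lid_front 0.66 (np.int64(283), np.int64(135))
[ 0.5702 -0.3292  0.0922] loc [-0.034   0.0023  0.0922]
switch_low 0.59 (np.int64(267), np.int64(167))
[ 0.5515 -0.2773  0.0162] loc [-0.0794  0.0337  0.0162]
mini_centrifuge 0.7 (np.int64(286), np.int64(132))
[ 0.5711 -0.3366  0.0948] loc [-0.0291 -0.0032  0.0948]
```

View pics/w3.png

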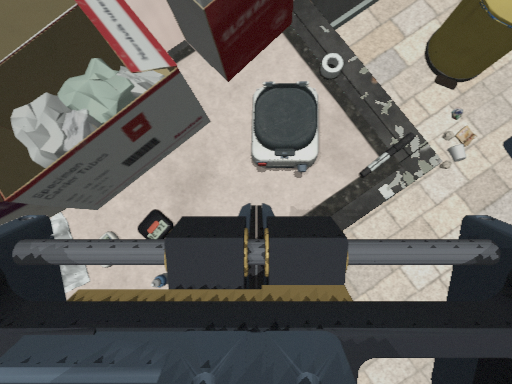

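The tilt holds, and the lid looks closed, centred at (285, 118). The red switch is at about (262, 165). I'll check that the lid is level, and measure the switch position from its colour.

```bash
python3 - <<'E'
from h import *
W=np.load('W3.npy'); O=np.load('O.npy'); im=cv2.imread('pics/w3.png').astype(int)
L=(W-O)@C
for x in np.arange(-.06,.085,.02):
    s=(abs(L[...,0]-x)<.006)&(abs(L[...,1])<.02)&(L[...,2]>.03)&(L[...,2]<.2); print(round(x,3),s.sum(),np.median(L[s][:,2]).round(4))
r=(im[...,2]>im[...,1]+50)&(abs(L[...,0]+.08)<.02)&(abs(L[...,1])<.08)
v,u=np.nonzero(r); print(list(zip(u,v)),L[r].round(4).tolist())
go()
E
```

```text
-0.06 153 0.0664
-0.04 145 0.0922
-0.02 135 0.0947
0.0 140 0.0955
0.02 131 0.0956
0.04 118 0.095
0.06 113 0.0932
0.08 1 0.0843
[(np.int64(258), np.int64(163)), (np.int64(259), np.int64(163)), (np.int64(260), np.int64(163)), (np.int64(261), np.int64(163)), (np.int64(262), np.int64(163)), (np.int64(263), np.int64(163)), (np.int64(264), np.int64(163)), (np.int64(265), np.int64(163)), (np.int64(259), np.int64(164)), (np.int64(260), np.int64(164)), (np.int64(261), np.int64(164)), (np.int64(262), np.int64(164)), (np.int64(263), np.int64(164)), (np.int64(264), np.int64(164)), (np.int64(265), np.int64(164))] [[-0.0791, 0.0509, 0.0529], [-0.0788, 0.049, 0.0517], [-0.0789, 0.0469, 0.0521], [-0.0788, 0.0449, 0.0518], [-0.0789, 0.0429, 0.0522], [-0.0791, 0.0408, 0.0532], [-0.0793, 0.0388, 0.0541], [-0.0787, 0.0368, 0.0513], [-0.0807, 0.049, 0.0509], [-0.0811, 0.0468, 0.0527], [-0.0809, 0.0449, 0.0518], [-0.0809, 0.0428, 0.0521], [-0.0807, 0.0408, 0.0514], [-0.0808, 0.0388, 0.0516], [-0.0807, 0.0368, 0.0512]]
t 14.15 pos [ 0.448  -0.2075  0.4156] tx [ 0.752 -0.54   0.377] tz [ 0.348 -0.161 -0.924] F [ 0.2  0.2 -0. ] q [-0.47 -0.09  1.61  0.01  1.23  1.71]
[[0.926, 0.024, 0.376], [-0.003, -0.997, 0.071], [0.377, -0.067, -0.924]] local [-0.2042  0.0305  0.4156] tip edge [-0.1894  0.0304  0.4217]
```

Call:
arm_command(
  commands=[
    [-1.6,0,5.5,0],
    [-1.6,0,5.5,0],
    [-1.6,0,5.5,0],
    [-1.6,0,5.5,0],
    [-1.6,0.5,5.0,0],
    [0,0,0,0],
  ],
)

```text
clock: 14.9
eef_pos: [0.4763, -0.2101, 0.1314]
eef_rot: [2.898, -0.909, 0.585]
wrist_force: [0.7, 0.1, 0.3]
finger_gap: 0.0005
grip_force: 0.0
```

```bash
python3 - <<'E'
from h import *
go([-.130,.045,.041],[-.095,.045,.040])
E
```

```text
t 14.9 pos [ 0.4763 -0.2101  0.1314] tx [ 0.756 -0.541  0.369] tz [ 0.34  -0.157 -0.927] F [0.7 0.1 0.3] q [-0.44  0.15  2.11  0.01  0.5   1.74]
[[0.93, 0.024, 0.368], [-0.002, -0.998, 0.07], [0.369, -0.065, -0.927]] local [-0.1797  0.0447  0.1314] tip edge [-0.1648  0.0447  0.1373]
[-0.13, 0.045, 0.041] [ 0.517 -0.239  0.041] cm tool [ 1.28  0.68 10.21]
[-0.095, 0.045, 0.04] [ 0.545 -0.259  0.04 ] cm tool [3.22 0.09 1.38]
```

The lid is level at about 95 mm, so it is shut. The switch reads local (-80, 44, 52) at its upper edge, which agrees with the fit. I'll approach it.

Call:
arm_command(
  commands=[
    [0.65,0.2,2.75,0],
    [0.65,0.2,2.75,0],
    [0.65,0.2,2.75,0],
    [0.65,0.2,2.75,0],
    [0,0,0,0],
  ],
)

```text
clock: 15.52
eef_pos: [0.5334, -0.2504, 0.0431]
eef_rot: [2.894, -0.908, 0.599]
wrist_force: [-0.1, -0.8, 0.6]
finger_gap: 0.0003
grip_force: 0.0
```

```bash
python3 - <<'E'
from h import *
go([-.105,.045,.037],[-.095,.045,.037])
p,W,o=wshot(); L=(W-np.load('O.npy'))@C
im=p['img'][:,:,::-1]; cv2.imwrite('pics/w4.png',im)
E
```

```text
t 15.53 pos [ 0.5334 -0.2504  0.0431] tx [ 0.752 -0.54   0.378] tz [ 0.348 -0.161 -0.924] F [-0.1 -0.8  0.6] q [-0.47  0.37  2.08  0.04  0.29  1.67]
[[0.926, 0.025, 0.377], [-0.003, -0.997, 0.071], [0.378, -0.067, -0.924]] local [-0.1098  0.0452  0.0431] tip edge [-0.095   0.0451  0.0491]
[-0.105, 0.045, 0.037] [ 0.537 -0.253  0.037] cm tool [0.21 0.07 0.74]
[-0.095, 0.045, 0.037] [ 0.545 -0.259  0.037] cm tool [0.93 0.02 0.38]
```

View pics/w4.png

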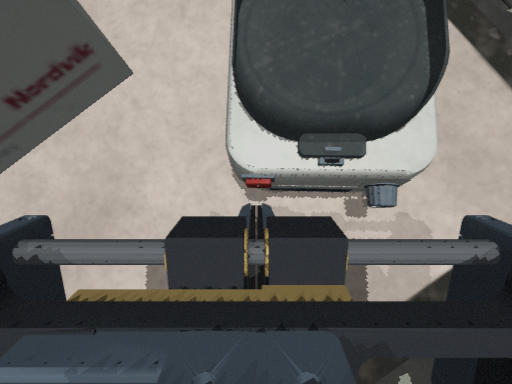

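The fingertips at (257, 205) are in line with the red rocker at (259, 183). I'll lower to the lower half's height and press in slowly.

Call:
arm_command(
  commands=[
    [0.2,0.05,0.7,0],
    [0.45,0,0.18,0],
    [0.2,0,0.08,0],
    [0.1,0,0.04,0],
    [0,0,0,0],
  ],
)

```text
clock: 16.2
eef_pos: [0.5415, -0.2562, 0.0352]
eef_rot: [2.895, -0.908, 0.594]
wrist_force: [0.7, 0.0, -1.0]
finger_gap: 0.0004
grip_force: 0.0
```

```bash
python3 - <<'E'
from h import *
go()
p,W,o=wshot(); L=(W-np.load('O.npy'))@C
f=L[185:225,240:275]; s=(f[...,2]>.03)&(f[...,2]<.08)&(f[...,0]<-.08)&(f[...,0]>-.13)
q=f[s]; i=np.argsort(-q[:,0])[:10]; print(q[i].round(4))
E
```

```text
t 16.2 pos [ 0.5415 -0.2562  0.0352] tx [ 0.754 -0.54   0.374] tz [ 0.345 -0.159 -0.925] F [ 0.7  0.  -1. ] q [-0.47  0.4   2.07  0.05  0.29  1.67]
[[0.927, 0.025, 0.373], [-0.002, -0.997, 0.071], [0.374, -0.066, -0.925]] local [-0.0998  0.0451  0.0352] tip edge [-0.085   0.0451  0.0412]
[[-0.08    0.0402  0.0526]
 [-0.08    0.042   0.0525]
 [-0.08    0.0489  0.0516]
 [-0.08    0.0414  0.0526]
 [-0.0801  0.0464  0.0522]
 [-0.0801  0.0365  0.0536]
 [-0.0801  0.0408  0.053 ]
 [-0.0801  0.0451  0.0525]
 [-0.0801  0.0439  0.0527]
 [-0.0801  0.0445  0.0527]]
```

Call:
arm_command(
  commands=[
    [0.11,0,-0.28,0],
    [0.2,0,0.08,0],
    [0.1,0,0.04,0],
    [0.1,0,0.04,0],
    [0,0,0,0],
  ],
)

```text
clock: 16.88
eef_pos: [0.5433, -0.2577, 0.0372]
eef_rot: [2.897, -0.908, 0.588]
wrist_force: [-3.8, 2.6, 0.9]
finger_gap: 0.0005
grip_force: 2.2
```

```bash
python3 - <<'E'
from h import *
go()
p,W,o=wshot(); T_=np.array(p['T_tool_cam']); 
Wt=world(p,T_); f=Wt[180:225,235:280].reshape(-1,3); s=(abs(f[:,1])<.02)&(f[:,2]<.012)&(f[:,2]>-.03)&(abs(f[:,0])<.03)
print('finger tool-frame x max',np.percentile(f[s][:,0],[50,90,98]).round(4), 'at z',f[s][np.argsort(-f[s][:,0])[:6]].round(4).tolist())
for k in np.arange(-.03,.006,.005):
    t=s&(abs(f[:,2]-k)<.0025); 
    if t.any(): print(round(k,3),f[t][:,0].max().round(4))
E
```

```text
t 16.88 pos [ 0.5433 -0.2577  0.0372] tx [ 0.755 -0.541  0.37 ] tz [ 0.342 -0.157 -0.927] F [-3.8  2.6  0.9] q [-0.47  0.4   2.05  0.05  0.3   1.66]
[[0.929, 0.025, 0.369], [-0.001, -0.998, 0.07], [0.37, -0.066, -0.927]] local [-0.0974  0.0449  0.0372] tip edge [-0.0826  0.0449  0.0431]
finger tool-frame x max [0.0207 0.0282 0.0297] at z [[0.03, 0.0018, -0.0117], [0.03, -0.0, -0.0117], [0.03, 0.0042, -0.0117], [0.03, 0.0126, -0.0116], [0.03, -0.0067, -0.009], [0.03, -0.0006, -0.0115]]
-0.03 0.0181
-0.025 0.0183
-0.02 0.0183
-0.015 0.0185
-0.01 0.03
-0.005 0.0299
0.0 0.0291
0.005 0.0268
```

Contact is where expected: edge at x about -80.7, z about 44, force 4.6 N. I'll press further.

Call:
arm_command(
  commands=[
    [0.1,0,0.04,0],
    [0.1,0,0.04,0],
    [0,0,0,0],
  ],
)

```text
clock: 17.3
eef_pos: [0.5437, -0.258, 0.0365]
eef_rot: [2.899, -0.909, 0.583]
wrist_force: [-8.0, 5.8, 4.5]
finger_gap: 0.0002
grip_force: 4.5
```

```bash
python3 - <<'E'
from h import *
go()
E
```

```text
t 17.3 pos [ 0.5437 -0.258   0.0365] tx [ 0.757 -0.541  0.367] tz [ 0.339 -0.156 -0.928] F [-8.   5.8  4.5] q [-0.47  0.4   2.05  0.05  0.31  1.66]
[[0.93, 0.025, 0.366], [-0.001, -0.998, 0.07], [0.367, -0.066, -0.928]] local [-0.0969  0.0449  0.0365] tip edge [-0.0821  0.0449  0.0423]
```

The force is 10 N with almost no further travel, so it is probably flipped. I'll back off and check.

Call:
arm_command(
  commands=[
    [-0.5,0,-0.2,0],
    [-1.0,0,-0.4,0],
    [0,0,0,0],
  ],
)

```text
clock: 17.68
eef_pos: [0.533, -0.2507, 0.0382]
eef_rot: [2.895, -0.908, 0.594]
wrist_force: [-0.7, -0.1, -1.0]
finger_gap: 0.0005
grip_force: 0.0
```

```bash
python3 - <<'E'
from h import *
go()
p,W,o=wshot(); L=(W-np.load('O.npy'))@C
b=cv2.imread('pics/w4.png'); a=p['img'][:,:,::-1]
for i in (b,a):
    r=(i[...,2].astype(int)>i[...,1].astype(int)+50); r[:150]=0;r[215:]=0;r[:,:230]=0;r[:,290:]=0
    v,u=np.nonzero(r); print(r.sum(), u.min(),u.max(),v.min(),v.max())
    if i is a:
        for row in range(v.min(),v.max()+1):
            s=r[row]; 
            if s.sum()>3: print(row,np.median(L[row][s],0).round(4))
crop=lambda i:cv2.resize(i[160:215,225:345],None,fx=5,fy=5,interpolation=cv2.INTER_CUBIC)
cv2.imwrite('pics/cmp.png',np.vstack([crop(b),crop(a)]))
E
```

```text
t 17.68 pos [ 0.533  -0.2507  0.0382] tx [ 0.754 -0.54   0.374] tz [ 0.345 -0.159 -0.925] F [-0.7 -0.1 -1. ] q [-0.47  0.38  2.08  0.05  0.29  1.67]
[[0.927, 0.025, 0.374], [-0.002, -0.997, 0.071], [0.374, -0.066, -0.925]] local [-0.11    0.0446  0.0382] tip edge [-0.0951  0.0446  0.0442]
133 246 270 178 184
170 244 269 177 184
177 [-0.0775  0.048   0.051 ]
178 [-0.0782  0.0437  0.0515]
179 [-0.0789  0.0437  0.0515]
180 [-0.0796  0.0436  0.0518]
181 [-0.0802  0.0436  0.0517]
182 [-0.0808  0.0436  0.0514]
183 [-0.0814  0.0432  0.0514]
184 [-0.0819  0.0405  0.0506]
```

View pics/cmp.png

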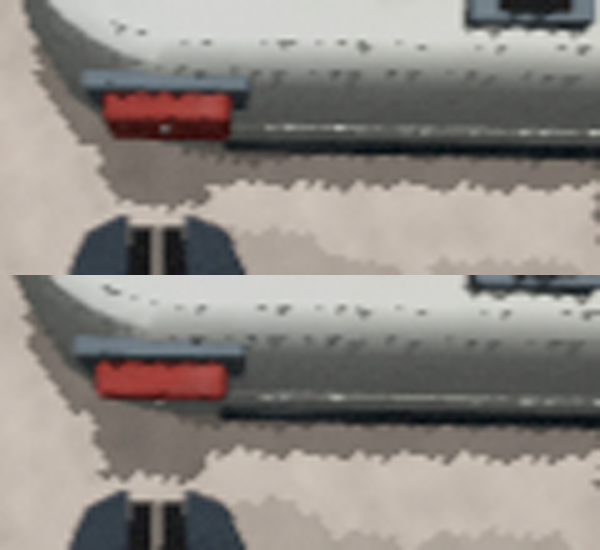

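Before pressing, the rocker's lower front face showed below its top. Now the upper half stands out and the lower face is hidden, so the switch is on. Next is the timer.

```bash
python3 - <<'E'
from h import *
o=st(); m=R.from_rotvec(o['eef_rot']).as_matrix(); c=np.array(o['eef_pos'])
for t in [[.47,-.19,.22],[.49,.18,.22]]:
    t=np.array(t); print((100*m.T@(t-c)).round(2)); c=t
E
```

```text
t 17.73 pos [ 0.5335 -0.251   0.0384] tx [ 0.754 -0.54   0.375] tz [ 0.346 -0.16  -0.925] F [-0.1 -1.   0.4] q [-0.47  0.38  2.08  0.05  0.29  1.67]
[ -1.27  -2.7  -19.96]
[-18.47 -31.7   -5.22]
```

Call:
arm_command(
  commands=[
    [-0.4,0,-3,0],
    [-0.3,-0.9,-5.6,0],
    [-0.3,-0.9,-5.7,0],
    [-0.3,-0.9,-5.7,0],
    [-2.6,-4.5,-0.75,0],
    [-2.6,-4.5,-0.75,0],
    [-2.6,-4.5,-0.75,0],
    [-2.6,-4.5,-0.75,0],
    [-2.6,-4.5,-0.75,0],
    [-2.6,-4.5,-0.75,0],
    [-2.6,-4.5,-0.75,0],
    [0,0,0,0],
  ],
)

```text
clock: 19.23
eef_pos: [0.5045, 0.1289, 0.2407]
eef_rot: [-2.973, 0.821, -0.516]
wrist_force: [0.2, -0.4, -0.7]
finger_gap: 0.0007
grip_force: 0.0
```

```bash
python3 - <<'E'
from h import *
st()
p,W,o=wshot(); cv2.imwrite('pics/w5.png',p['img'][:,:,::-1]); np.save('W5.npy',W)
for l in ['timer','key_top']:
    for d in models.landmark_of(l,p)[:3]:
        u,v=np.round(d['pixel']).astype(int); print(l,round(d['p'],2),(u,v),W[v,u].round(4) if 0<=v<384 and 0<=u<512 else '')
for d in models.cut_out('timer',p)[:2]:
    q=W[d['region']]; q=q[(q[:,2]>.01)&(q[:,2]<.03)]
    (cx,cy),(w,h),an=cv2.minAreaRect(q[:,:2].astype(np.float32)*1000); print(d['p'],d['box'],p['img'][d['region']].mean(0).round(),cx,cy,w,h,an, np.percentile(q[:,2],[50,95]))
E
```

```text
t 19.23 pos [0.5045 0.1289 0.2407] tx [ 0.808 -0.502  0.31 ] tz [ 0.317 -0.073 -0.946] F [ 0.2 -0.4 -0.7] q [ 0.34  0.08  1.86 -0.22  0.94  2.56]
timer 0.76 (np.int64(321), np.int64(132)) [0.5768 0.0006 0.0176]
timer 0.58 (np.int64(250), np.int64(157)) [0.5984 0.1101 0.0209]
key_top 0.74 (np.int64(321), np.int64(124)) [ 0.5867 -0.0049  0.0202]
key_top 0.67 (np.int64(252), np.int64(152)) [0.6037 0.1037 0.0201]
0.86 [297.4, 103.7, 345.9, 152.6] [73. 67. 63.] 584.1180419921875 -2.477325439453125 60.26545333862305 61.66996765136719 15.049630165100098 [0.01707381 0.01959792]
0.7 [225.6, 131.2, 275.5, 177.4] [170. 166. 157.] 602.7730712890625 109.94697570800781 59.4498405456543 62.52395248413086 9.144222259521484 [0.01715101 0.01960089]
```

View pics/w5.png

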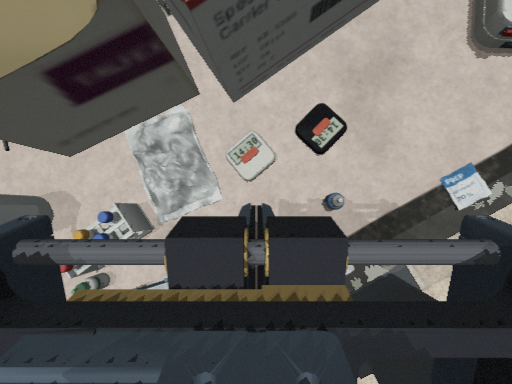

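The pale timer is at (250, 156) with a red key at about (250, 155); the black one is at (321, 129). I'll measure the key by its colour. Joint 6 is at its limit, so I'll also turn back.

Call:
arm_command(
  commands=[
    [0,0,0,-10],
    [0,0,0,-10],
    [0,0,0,-10],
    [0,0,0,-5],
    [0,0,0,0],
  ],
)

```text
clock: 20.05
eef_pos: [0.5026, 0.1262, 0.2396]
eef_rot: [3.014, 0.102, 0.482]
wrist_force: [-0.8, -0.5, -0.3]
finger_gap: 0.0005
grip_force: 0.0
```

```bash
python3 - <<'E'
from h import *
W=np.load('W5.npy'); im=cv2.imread('pics/w5.png').astype(int)
r=(im[...,2]>im[...,1]+50); r[:130]=0;r[180:]=0;r[:,:225]=0;r[:,276:]=0
q=W[r]; print(r.sum(),q.mean(0).round(4), cv2.minAreaRect(q[:,:2].astype(np.float32)*1000))
k=np.append(q.mean(0)[:2],.020)
o=st(); m=R.from_rotvec(o['eef_rot']).as_matrix(); print(m.round(3).tolist())
e=np.array(o['eef_pos'])-.018*m[:,0]; print('edge',e)
d=k+[0,0,.03]-e; print('to 3cm above',(100*m.T@d).round(2)); print('1cm down',(m.T@[0,0,-1]).round(3))
E
```

```text
140 [0.6028 0.1093 0.0196] ((602.9209594726562, 109.50254821777344), (11.30385684967041, 29.057003021240234), 11.325981140136719)
t 20.05 pos [0.5026 0.1262 0.2396] tx [0.948 0.08  0.308] tz [ 0.314 -0.076 -0.946] F [-0.8 -0.5 -0.3] q [ 0.34  0.08  1.86 -0.22  0.94  1.95]
[[0.948, 0.052, 0.314], [0.08, -0.994, -0.076], [0.308, 0.097, -0.946]]
edge [0.48556935 0.12480616 0.23401892]
to 3cm above [ 5.32  0.37 21.21]
1cm down [-0.308 -0.097  0.946]
```

Call:
arm_command(
  commands=[
    [1.3,0.25,5.3,0],
    [1.3,0.25,5.3,0],
    [1.3,0.25,5.3,0],
    [1.3,0.2,5.3,0],
    [0,0,0,0],
    [0,0,0,0],
  ],
)

```text
clock: 20.8
eef_pos: [0.6194, 0.1059, 0.0569]
eef_rot: [3.014, 0.104, 0.484]
wrist_force: [0.1, 0.1, -0.1]
finger_gap: 0.0003
grip_force: 0.0
```

```bash
python3 - <<'E'
from h import *
o=st(); m=R.from_rotvec(o['eef_rot']).as_matrix(); print('edge',np.array(o['eef_pos'])-.017*m[:,0],'ty',m[:,1].round(3))
k=np.array([.6028,.1094-.006,.025]); print((100*m.T@(k-(np.array(o['eef_pos'])-.017*m[:,0]))).round(2),(m.T@[0,0,-1]).round(3))
E
```

```text
t 20.8 pos [0.6194 0.1059 0.0569] tx [0.948 0.081 0.309] tz [ 0.315 -0.075 -0.946] F [ 0.1  0.1 -0.1] q [ 0.23  0.43  1.9  -0.29  0.53  1.96]
edge [0.60330366 0.10454124 0.05166643] ty [ 0.053 -0.994  0.096]
[-0.88 -0.15  2.52] [-0.309 -0.096  0.946]
```

Call:
arm_command(
  commands=[
    [-0.29,-0.05,0.84,0],
    [-0.29,-0.05,0.84,0],
    [-0.29,-0.05,0.84,0],
    [-0.06,-0.02,0.19,0],
    [-0.06,-0.02,0.19,0],
    [0,0,0,0],
  ],
)

```text
clock: 21.55
eef_pos: [0.6191, 0.1051, 0.0255]
eef_rot: [3.014, 0.105, 0.483]
wrist_force: [-0.5, -1.6, 0.5]
finger_gap: 0.0003
grip_force: 0.3
```

Call:
arm_command(
  commands=[
    [-0.03,-0.01,0.1,0],
    [-0.03,-0.01,0.1,0],
    [0,0,0,0],
  ],
)

```text
clock: 21.92
eef_pos: [0.6193, 0.1051, 0.0238]
eef_rot: [3.014, 0.106, 0.484]
wrist_force: [-3.1, 0.5, 5.2]
finger_gap: 0.0002
grip_force: 2.5
```

Call:
arm_command(
  commands=[
    [-0.03,-0.01,0.1,0],
    [-0.03,-0.01,0.1,0],
    [0,0,0,0],
  ],
)

```text
clock: 22.3
eef_pos: [0.6195, 0.1051, 0.023]
eef_rot: [3.014, 0.105, 0.486]
wrist_force: [-7.4, -0.1, 14.4]
finger_gap: 0.0004
grip_force: 7.1
```

The force rose to 6 N over about 1.6 mm from first contact at 20 mm height, then went stiff, so the key bottomed. I'll lift off and check.

Call:
arm_command(
  commands=[
    [0.15,0.05,-0.47,0],
    [0.6,0.2,-1.9,0],
    [0,0,-5,0],
    [-1.2,0,-5.3,0],
    [-1.2,0,-5.3,0],
    [-1.2,0,-5.3,0],
    [0,0,0,0],
  ],
)

```text
clock: 23.18
eef_pos: [0.5199, 0.1185, 0.2373]
eef_rot: [3.015, 0.106, 0.496]
wrist_force: [-0.1, -0.1, -0.3]
finger_gap: 0.0006
grip_force: 0.0
```

```bash
python3 - <<'E'
from h import *
st()
p,W,o=wshot()
for d in models.cut_out('timer',p)[:2]:
    q=W[d['region']]; q=q[(q[:,2]>.01)&(q[:,2]<.03)]; print(d['p'],d['box'],cv2.minAreaRect(q[:,:2].astype(np.float32)*1000))
im=p['img'][:,:,::-1]
t=cams.camera('top')['img'][:,:,::-1]; c=cv2.resize(t[100:260,100:400],(512,273))
cv2.imwrite('pics/end.png',np.vstack([im[:220],c]))
E
```

```text
t 23.18 pos [0.5199 0.1185 0.2373] tx [0.945 0.082 0.317] tz [ 0.322 -0.072 -0.944] F [-0.1 -0.1 -0.3] q [ 0.31  0.1   1.85 -0.21  0.92  1.91]
0.69 [229.7, 142.8, 272.2, 183.8] ((602.9150390625, 109.91291809082031), (60.80238342285156, 62.436012268066406), 9.43478012084961)
0.59 [301.6, 160.8, 343.7, 203.7] ((583.4143676757812, -1.887603759765625), (59.26081085205078, 61.00459671020508), 16.603206634521484)
```

View pics/end.png

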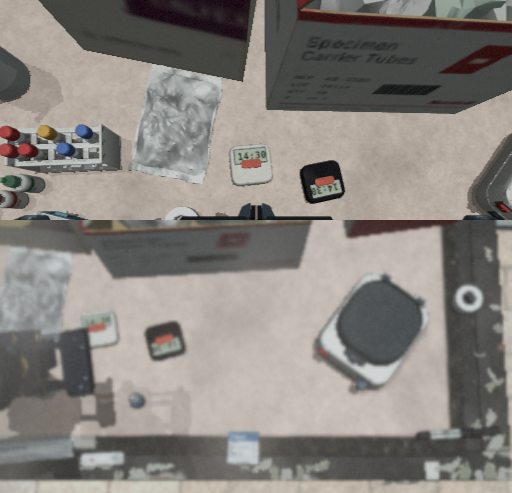

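The timer at (250, 165) has not moved, the centrifuge lid is shut, nothing else has shifted, and the arm is clear. I'll hand in the job.

```bash
python3 -c "
from bench import env
print(env.finish_job())"
```

```text
the job is handed in; nothing more can be done
None
```

Job handed in at about 23 s: the lid is shut and the switch flipped on (both checked on camera), then the timer key was pressed to its stop (judged by force and travel, since the display looked unchanged), with the timer where it was.

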